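# Set the cookbook stand's sliding leg to its length mark and close the cam lever

## Robot

A 6-joint arm with a two-finger parallel gripper is mounted at the origin on a cart in front of the work surface, level with it; the furniture and walls round the work are solid. World frame = base frame: x ahead of the robot, y to its left, z up, the work surface at z = 0. Lengths are in m, angles in rad, forces in N, time in s.
With the tool pointing down it reaches from about 0.3 to 0.875 m from the base axis. Payload 6.4 kg.
Tool frame: the origin (TCP) lies between the finger pads; the fingertips stand 14 mm ahead of it and the grasp point (between the pads) lies 5 mm behind it; z points along the fingers, y is the line along which they close (so a half turn about z gives the same grasp; the last joint's range is limited). The gripper opens to 85 mm and grips with 20 to 120 N. Pads are 22 mm wide; open, the fingers measure 114 mm over their backs; the gripper's body (76 mm by 85 mm) begins 54 mm behind the grasp point. The pads swing forward as they close: fully open they stand 13 mm farther back than shut.
Start: joints at [1.1, 0.181, 1.607, -0, 1.354, -0.206], TCP at [0.15, 0.555, 0.212] pointing down, gripper open.
Joint ranges: [-2.99, 2.99], [-0.89, 2.07], [0.3, 2.58], [-1.14, 4.28], [0, 2.63], [-3.12, 3.12]. Speed limits (rad/s): [2.57, 2.57, 3.01, 3.14, 3.14, 3.14].

## Interface

Orientations are given as a unit quaternion [w, x, y, z].
In Python, from station import robot gives the robot as it stands.
- The arm moves only by the tool servo_tool, never from a script. Its argument "deltas" is a list of rows, each a list of 7 numbers: the shift along the tool's x, y, z in mm, then the turn, a rotation vector about the tool's x, y, z in degrees, then the opening, from 0 (shut) to 1 (fully open). In form: [[x, y, z, rx, ry, rz, gripper], ...]. A call has 1 to 20 rows; each row is the pose to reach, as a shift and turn from the pose commanded when the call began, along the tool's axes at that moment; what a row does not reach only later rows make up. A row lasts 1/12 s, in which the tool goes at most 41.7 mm and 7.16 degrees, less where a joint would pass 70% of its speed; a pose out of reach is approached as far as the arm can. A call with a gripper value outside its range is refused whole. The fingers move at their own pace and stop on an object; "grip_force" is the grip in N (left out, the last holds). Time passes only in rows, so rows that repeat a pose let the fingers close. It gives the time, the measured TCP pose, the force, the opening and the grip force at its end, in the units of the state.
- robot.read_state(): the state, without advancing time (a new reading comes with each control period).
- robot.get_image(name): name is "scene" or "top" or "wrist"; returns a dict with "img" (420x560x3 uint8, red, green, blue), "z_map" (420x560 float32, m along the optical axis (not along the pixel's ray), 0 where there is no reading), "K" (3x3 intrinsics, pixels), "R" (3x3) and "t" (3): a world point X has camera coordinates R X + t. Camera axes: x right, y down, z forward; pixel columns grow to the right and rows downward; lengths in m; the calibration is good to about 2 mm. The wrist camera is an equidistant fisheye: a pixel r from the principal point sees the ray r / f radians off the axis. A picture is of the moment at which its call begins.
- robot.sign_off(): hands the job in; it is judged then, once.
The state is a dict: "clock": time; "joint_positions": joint angles; "dq": joint speeds; "joint_torque": joint torques, N m; "ee_pos": TCP position; "orientation": TCP orientation; "ft_force": force on the tool from outside, world axes, zero at the start; "wrist_torque": the same for the moment, N m; "finger_gap": finger opening in m; "finger_force": force on a finger pad.
Only numpy, scipy, OpenCV 4.12 (cv2) and the standard library are available. Lean on these libraries where they do the work, as an engineer would, in place of code of your own. Each camera call takes 0.05 s, during which the arm holds its last target. There are 200 camera calls.

## Task

Draw the sliding leg of the cookbook stand out against its spring, by its foot and with the cam lever still open, until the pointer on the foot stands at the steel length mark on the board. Hold the leg there and squeeze the cam lever fully closed against the leg's fin; the leg must stay at the mark while the lever closes. Finish still holding the leg at the mark with the lever closed, do not let go, and leave the things lying around undisturbed.

Things in the scene. Friction and masses are not known exactly. Their poses are not given: they have to be found in the camera images.
- stand: cookbook stand lying face down, fixed: wooden board 280x150x12 mm. Origin: centre of its underside, on the worktop. +x: direction in which the leg slides OUT, level; z up; +y: side where the cam lever stands. The leg's steel sleeve covers x -135 to -35 mm on the centre line, top 30 mm above the worktop. A peg and a matchbox lie loose beside it.
- leg: sliding leg with its lever; axes as the stand's. Slides 0 (start, all in) to 90 mm along x; its origin is the stand's origin when in. In its frame, mm: flat bar, top at z 24.5; upright grip fin x -46 to 20, y -12 to 3, top z 67; then the foot. A spring pulls it in with 3.6 N when in, 6.3 N when 90 mm out; let go, it slides back, lever closed or not, so it must be held.
- leg_foot (a point): centre of the inner face (towards the sleeve) of the T foot, a cross plate at the leg's outer end, 84 mm wide (y -42 to 42), 13 mm thick, z 16 to 68 mm; point at leg-frame [20, 0, 50] mm. Fingers let down astride fin and lever, just inboard of this face, draw the leg out by it.
- leg_grip (a point): point on the leg 20 mm inboard of the foot's inner face, 50 mm above the worktop, in the middle of the 24 mm thickness (y -12 to 12) that fin and closed lever have together. Moves with the leg.
- leg_pointer (a point): tip of the small dark pointer blade (2 mm thick) low on the foot's -y end, at leg-frame [24.5, -50, 20] mm.
- index_mark (a point): the length mark: tip of the steel index clip (10x16x7 mm with a 2 mm blade toward the leg) fixed on the engraved scale along the -y side of the board, 35 to 80 mm outward of the pointer at the start. Axes as the stand's. The leg is at length when pointer and mark have the same position along x.
- cam_lever (a joint): angle of the black cam lever, rad: 0 closed (flat on the fin's +y side), 0.45 fully open; starts at 0.32 to 0.42. Bar 50 mm long, 8 mm thick, z 34 to 64 mm, on an upright pin at leg-frame x -38, y 8 mm, free end toward the foot. Open, fin and lever reach from y -12 to about 33 mm. Stays where left (1 N at its end moves it); shut by squeezing it to the fin.
- lever_tip (a point): free end of the cam lever, in the middle of its thickness, 49 mm above the worktop.
- pen: white pen, 11x145x9 mm, on the worktop at the right front; a bystander, origin at its underside
- peg_a: wooden clothes peg, 15x72x12 mm, lying on the board; a bystander, origin at its underside
- matchbox: matchbox, 36x53x15 mm, lying on the board; a bystander, origin at its underside
- espresso_cup: small cup, 60 wide, 50 high (mm), on the worktop to the right; a bystander, origin at its underside
- mug: spotted mug, 82 wide, 91 high (mm), at the back left; a bystander, origin at its underside

How it is judged:
By the outcome, as a careful person would: the job done as asked, in the order asked, and still so for the second after the job is handed in, while the arm keeps its last pose, push and grip.
It also fails if it takes over 32 s, if anything falls off the work surface, if the arm or the gripper's body presses on something with over 40 N, if the wrist force passes 120 N, or if a joint passes its speed limit or range.

## Working session

There is one attempt and no reset: what is moved stays moved. The work goes in short steps, Python scripts to look and compute and a tool call to move; the robot and the scene stay as the last step left them, time stands still between calls to the robot, and variables do not carry over. Pictures are saved under pics/ and viewed, at most 10 in all, crops included, and the job is handed in when it is done.

Besides the shell and the picture viewer there is one more tool, called after "Request:" as name(argument=value, ...), one argument or row to a line, values as JSON. servo_tool: Moves the arm, as the interface text tells. Its arguments: {"type":"object","properties":{"deltas":{"type":"array","items":{"type":"array","items":{"type":"number"}}},"grip_force":{"type":"number"}},"required":["deltas"]}

```bash
ls; mkdir -p pics; python3 - <<'E'
from station import robot
import cv2,numpy as np
s=robot.read_state(); print({k:np.round(v,3).tolist() for k,v in s.items()})
a=[]
for n in("scene","top"):
    d=robot.get_image(n); np.savez(f"{n}0.npz",**d); cv2.imwrite(f"pics/{n}0.png",d["img"][...,::-1]); print(n,np.round(d["K"],1).tolist(),np.round(d["R"],3).tolist(),np.round(d["t"],3).tolist())
E
```

```text
pics
{'clock': 0.0, 'joint_positions': [1.1, 0.182, 1.608, 0.0, 1.354, -0.206], 'dq': [0.002, 0.001, 0.0, -0.001, 0.0, 0.001], 'joint_torque': [-0.002, -44.487, -35.133, -0.0, 0.009, 0.0], 'ee_pos': [0.15, 0.554, 0.211], 'orientation': [-0.0, 0.132, 0.991, -0.001], 'ft_force': [-0.013, -0.086, -0.685], 'wrist_torque': [0.0, 0.015, 0.0], 'finger_force': 0.0, 'finger_gap': 0.085}
scene [[443.5, 0.0, 274.1], [0.0, 443.5, 202.0], [0.0, 0.0, 1.0]] [[0.57, -0.822, 0.012], [-0.629, -0.446, -0.636], [0.528, 0.355, -0.771]] [-0.324, 0.336, 0.695]
top [[494.0, 0.0, 277.5], [0.0, 494.0, 213.0], [0.0, 0.0, 1.0]] [[-0.025, -0.999, 0.02], [-0.993, 0.023, -0.113], [0.112, -0.022, -0.993]] [-0.053, 0.502, 1.289]
```

View pics/top0.png

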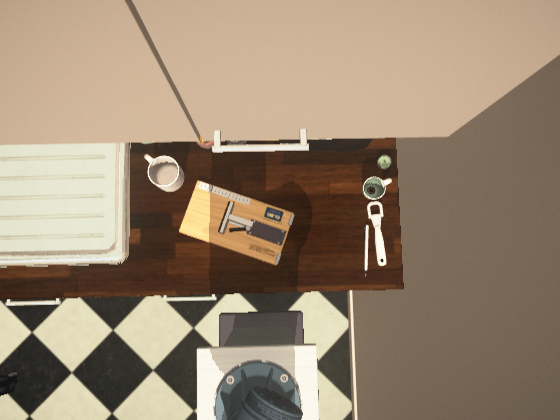

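View pics/scene0.png

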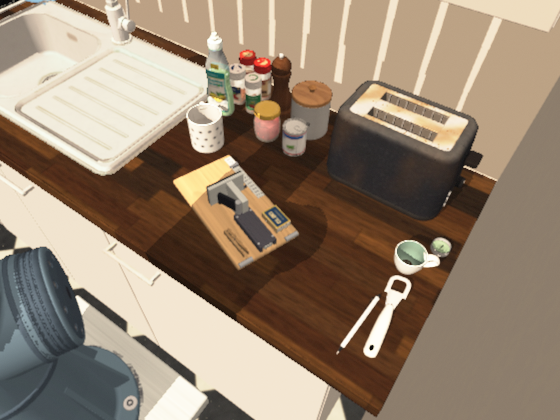

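The top view shows the board with corners at about (200,181), (294,212), (277,265) and (180,235). The foot is at (226,217), the lever is on the near side at (240,230), and the sleeve is at (267,232). The scale and clip lie along the far edge at (205–245,185–198). Next I'll measure these from depth.

```bash
cat > h.py <<'E'
import numpy as np,cv2
def cloud(d):
    z=d["z_map"].astype(float);K=d["K"];v,u=np.indices(z.shape)
    P=np.stack([(u-K[0,2])/K[0,0]*z,(v-K[1,2])/K[1,1]*z,z],-1)
    W=(P-d["t"])@d["R"]; W[z==0]=np.nan; return W
def px(d,X):
    c=np.asarray(X)@d["R"].T+d["t"]; p=c@d["K"].T; return p[...,:2]/p[...,2:]
E
python3 - <<'E'
from h import *
for n in("top","scene"):
    d=dict(np.load(n+"0.npz"));W=cloud(d)
    if n=="top":
        for c in [(200,181),(294,212),(277,265),(180,235),(160,260)]: print(c,np.round(W[c[1],c[0]],3))
        a,b,c,e=[W[q[1],q[0]] for q in [(200,181),(294,212),(277,265),(180,235)]]
        print(np.linalg.norm((a-b)[:2]),np.linalg.norm((b-c)[:2]))
    reg=(W[...,0]>.3)&(W[...,0]<.68)&(W[...,1]>-.12)&(W[...,1]<.24)
    for lo,hi in((.008,.016),(.026,.034),(.06,.075)):
        m=reg&(W[...,2]>lo)&(W[...,2]<hi);p=W[m]
        r=cv2.minAreaRect(p[:,:2].astype(np.float32)*1000); print(n,lo,m.sum(),np.round(p.mean(0),3),r)
    im=d["img"][...,::-1]
    y0,y1,x0,x1=(170,275,170,305) if n=="top" else (145,275,165,305)
    cv2.imwrite(f"pics/{n}c.png",cv2.resize(im[y0:y1,x0:x1],None,fx=5.5 if n=="top" else 4.5,fy=5.5 if n=="top" else 4.5,interpolation=cv2.INTER_CUBIC))
E
```

```text
(200, 181) [0.595 0.143 0.014]
(294, 212) [ 0.506 -0.111 -0.003]
(277, 265) [ 0.363 -0.061 -0.002]
(180, 235) [0.45  0.199 0.001]
(160, 260) [ 0.385  0.254 -0.002]
0.2683996641828194 0.15158343412512362
top 0.008 3821 [0.49  0.068 0.012] ((490.17840576171875, 58.68256378173828), (366.5467529296875, 357.5150451660156), 0.8327116370201111)
top 0.026 728 [ 0.474 -0.03   0.029] ((525.6340942382812, 52.638916015625), (268.7233581542969, 359.3470764160156), 4.367269515991211)
top 0.06 443 [0.496 0.069 0.067] ((541.0380859375, 132.70919799804688), (296.761474609375, 79.80575561523438), 51.098323822021484)
scene 0.008 4406 [0.471 0.051 0.011] ((567.323486328125, 50.78138732910156), (356.931396484375, 312.53045654296875), 69.58355712890625)
scene 0.026 1196 [ 0.477 -0.025  0.029] ((574.1124877929688, 62.778594970703125), (345.33380126953125, 259.6865539550781), 78.33878326416016)
scene 0.06 862 [0.528 0.07  0.066] ((556.8262329101562, 52.979644775390625), (216.4857177734375, 368.1216125488281), 6.541692733764648)
```

View pics/topc.png

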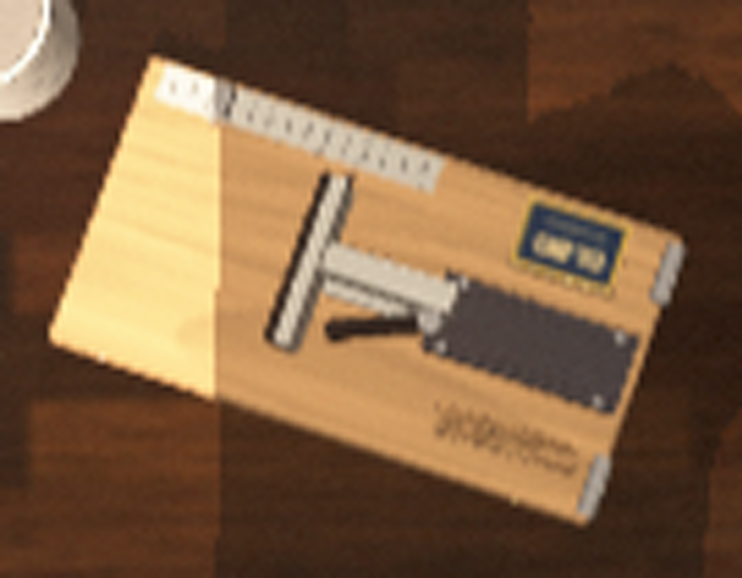

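The crop shows the clean board corners at crop pixels (152,58), (685,237), (585,525) and (50,338). The foot plate runs from (335,175) to (283,348), the lever tip is at (330,328), and the clip is at about (225,97). I'll work out the stand pose from the board corners.

```bash
cat >> h.py <<'E'
def ray(d,p,z):
    c=np.linalg.inv(d["K"])@np.array([p[0],p[1],1.]); D=d["R"].T@c; O=-d["R"].T@d["t"]; return O+D*(z-O[2])/D[2]
E
python3 - <<'E'
from h import *
d=dict(np.load("top0.npz"));W=cloud(d)
f=lambda p,z:ray(d,(170+(p[0]+.5)/5.5-.5,170+(p[1]+.5)/5.5-.5),z)[:2]
obs=np.array([f(p,.012) for p in [(152,58),(685,237),(585,525),(50,338)]])
mod=np.array([[.14,-.075],[-.14,-.075],[-.14,.075],[.14,.075]])
def fit(m,o):
    A=m-m.mean(0);B=o-o.mean(0);th=np.arctan2((A[:,0]*B[:,1]-A[:,1]*B[:,0]).sum(),(A*B).sum());R=np.array([[np.cos(th),-np.sin(th)],[np.sin(th),np.cos(th)]]);return th,R,o.mean(0)-R@m.mean(0)
th,R,c=fit(mod,obs);print("yaw",np.degrees(th),"c",c.round(4),"res mm",((obs-mod@R.T-c)*1000).round(1).tolist())
st=lambda w:((w-c)@R*1000).round(1)
for n,p,z in [("foot-y outer",(325,172),.068),("foot-y inner",(352,180),.068),("foot+y inner",(293,350),.068),("foot+y outer",(267,342),.068),("levertip",(328,328),.064),("clip",(226,98),.019),("clip inner end",(222,118),.019),("sleeve",(450,275),.03),("sleeve",(637,335),.03),("sleeve",(612,412),.03),("sleeve",(425,348),.03)]: print(n,st(f(p,z)))
for n in("top","scene"):
    d=dict(np.load(n+"0.npz"));W=cloud(d);S=(W[...,:2]-c)@R*1000;z=W[...,2]*1000
    m=(z>62)&(z<72)&(abs(S[...,0])<60)&(abs(S[...,1])<60);P=S[m];
    F=P[P[:,0]>0]; print(n,"high pts x/y pct",np.percentile(F[abs(F[:,1])>15],[2,50,98],axis=0).round(1).tolist(),np.median(z[m]))
E
```

```text
yaw 69.6544833991664 c [0.4809 0.0459] res mm [[-2.3, -0.7], [0.1, 1.2], [1.2, 1.8], [1.0, -2.3]]
foot-y outer [ 32.3 -41.5]
foot-y inner [ 19.  -42.1]
foot+y inner [18.3 42.5]
foot+y outer [31.1 42.9]
levertip [ 6.7 27.3]
clip [ 96.2 -65.4]
clip inner end [ 94.7 -55.4]
sleeve [-37.  -17.8]
sleeve [-131.9  -19.7]
sleeve [-132.5   19.4]
sleeve [-37.2  19.5]
top high pts x/y pct [[2.4, -41.4], [26.5, 16.2], [33.8, 39.3]] 66.55606367087675
scene high pts x/y pct [[3.1, -39.2], [23.7, 18.8], [31.9, 42.3]] 66.35448152125835
```

Request:
servo_tool(
  deltas=[
    [-452, -397, 62, 0, 0, 95.2, 0.85],
    [-452, -397, 62, 0, 0, 95.2, 0.85],
    [-452, -397, 62, 0, 0, 95.2, 0.85],
    [-452, -397, 62, 0, 0, 95.2, 0.85],
    [-452, -397, 62, 0, 0, 95.2, 0.85],
    [-452, -397, 62, 0, 0, 95.2, 0.85],
    [-452, -397, 62, 0, 0, 95.2, 0.85],
    [-452, -397, 62, 0, 0, 95.2, 0.85],
    [-452, -397, 62, 0, 0, 95.2, 0.85],
    [-452, -397, 62, 0, 0, 95.2, 0.85],
    [-452, -397, 62, 0, 0, 95.2, 0.85],
    [-452, -397, 62, 0, 0, 95.2, 0.85],
    [-452, -397, 62, 0, 0, 95.2, 0.85],
    [-452, -397, 62, 0, 0, 95.2, 0.85],
    [-452, -397, 62, 0, 0, 95.2, 0.85],
    [-452, -397, 62, 0, 0, 95.2, 0.85],
    [-452, -397, 62, 0, 0, 95.2, 0.85],
    [-452, -397, 62, 0, 0, 95.2, 0.85],
  ],
)

```text
clock: 1.6
ee_pos: [0.4821, 0.054, 0.1493]
orientation: [-0.001, 0.821, 0.571, -0.0]
ft_force: [0.2, -0.4, 0.3]
finger_gap: 0.0727
finger_force: 0.0
```

```bash
python3 - <<'E'
from station import robot
import cv2,numpy as np
s=robot.read_state(); print({k:np.round(s[k],4).tolist() for k in("clock","joint_positions","ee_pos","orientation","finger_gap","ft_force")})
d=robot.get_image("wrist"); np.savez("w1.npz",**d); cv2.imwrite("pics/w1.png",cv2.resize(d["img"][...,::-1],(800,600),interpolation=cv2.INTER_CUBIC)); print(np.round(d["K"],1).tolist(),np.round(d["R"],3).tolist(),np.round(-d["R"].T@d["t"],3))
E
```

```text
{'clock': 1.6, 'joint_positions': [-0.134, 0.0475, 1.8879, 0.0003, 1.2076, 0.2215], 'ee_pos': [0.4821, 0.054, 0.1493], 'orientation': [-0.0006, 0.821, 0.5709, -0.0004], 'finger_gap': 0.0727, 'ft_force': [0.2475, -0.4398, 0.3285]}
[[325.2, 0.0, 274.7], [0.0, 325.2, 204.6], [0.0, 0.0, 1.0]] [[0.937, -0.349, -0.001], [-0.333, -0.895, 0.298], [-0.105, -0.278, -0.955]] [0.509 0.125 0.312]
```

View pics/w1.png

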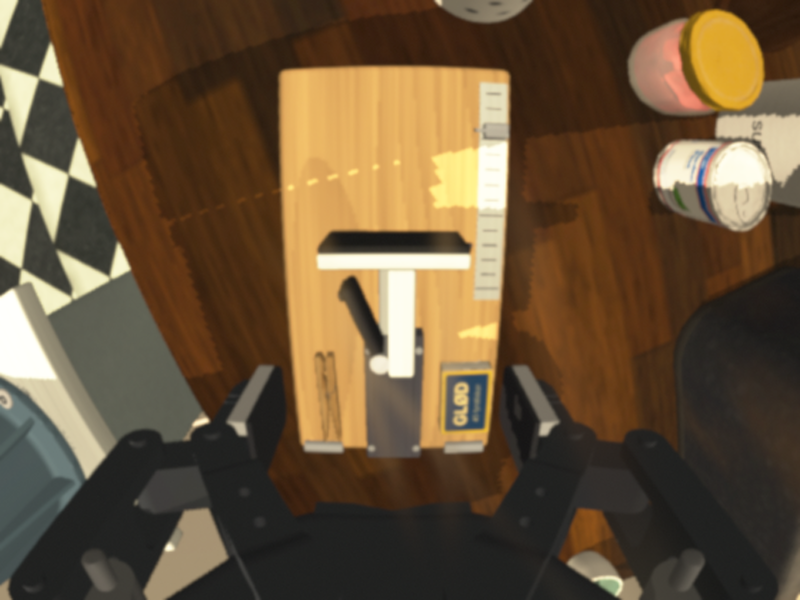

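The wrist view shows the T foot top at (318–470, 253–268), the fin at (400,320) and the open lever tip at (348,287). The clip is at (495,130), with its blade tip at about (475,130). I'll make orthophotos in the stand frame at the mark's height and the foot's height.

```bash
cat >> h.py <<'E'
C=np.array([.4809,.0459]);TH=np.radians(69.654)
RS=np.array([[np.cos(TH),-np.sin(TH)],[np.sin(TH),np.cos(TH)]])
def fpx(d,X):
    c=X@d["R"].T+d["t"];n=np.hypot(c[...,0],c[...,1]);r=np.arctan2(n,c[...,2])/n
    return d["K"][0,0]*c[...,0]*r+d["K"][0,2],d["K"][1,1]*c[...,1]*r+d["K"][1,2]
def ortho(d,z,x0,x1,y0,y1,s):
    # rows: x decreasing downward; cols: y decreasing rightward (mm)
    xs=np.arange(x1,x0,-1/s);ys=np.arange(y1,y0,-1/s);X,Y=np.meshgrid(xs,ys,indexing="ij")
    w=np.stack([X,Y],-1)/1000@RS.T+C;P=np.concatenate([w,np.full(X.shape+(1,),z/1000)],-1)
    u,v=fpx(d,P);return cv2.remap(d["img"][...,::-1].copy(),u.astype(np.float32),v.astype(np.float32),cv2.INTER_CUBIC)
def grid(im,x0,x1,y0,y1,s):
    im=im.copy()
    for x in range(x0,x1,10): cv2.line(im,(0,int((x1-x)*s)),(im.shape[1],int((x1-x)*s)),(0,0,255) if x%50==0 else (0,255,0),1) 
    for y in range(y0,y1,10): cv2.line(im,(int((y1-y)*s),0),(int((y1-y)*s),im.shape[0]),(0,0,255) if y%50==0 else (0,255,0),1)
    return im
E
python3 - <<'E'
from h import *
d=dict(np.load("w1.npz"))
r=(-150,150,-85,85,2)
A=grid(ortho(d,12,*r),*r)
r=(0,150,-85,85,2)
B=grid(ortho(d,20,*r),*r);D=grid(ortho(d,67.5,*r),*r)
o=np.hstack([A,np.vstack([B,D])]);print(o.shape);cv2.imwrite("pics/o1.png",o)
E
```

```text
(600, 680, 3)
```

View pics/o1.png

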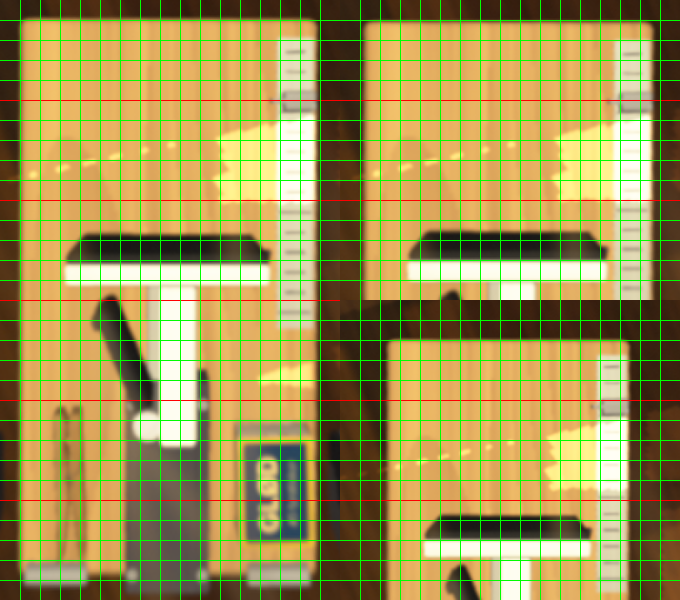

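The orthophotos agree with the model: board edges at ±140 and ±75, foot inner face at x≈20–21, pointer at (25,−48), mark blade at about x=99. The lever's outer corner is at y≈30–31. The TCP is now at stand (8.0, 1.7), so I'll move it to (6, 1) and let it down astride the fin and lever.

Request:
servo_tool(
  deltas=[
    [-2, 0.7, 20, 0, 0, 0, 0.85],
    [-2, 0.7, 45, 0, 0, 0, 0.85],
    [-2, 0.7, 60, 0, 0, 0, 0.85],
    [-2, 0.7, 75, 0, 0, 0, 0.85],
    [-2, 0.7, 90, 0, 0, 0, 0.85],
    [-2, 0.7, 100, 0, 0, 0, 0.85],
    [-2, 0.7, 105, 0, 0, 0, 0.85],
    [-2, 0.7, 105, 0, 0, 0, 0.85],
    [-2, 0.7, 105, 0, 0, 0, 0.85],
  ],
)

```text
clock: 2.4
ee_pos: [0.4829, 0.0518, 0.0451]
orientation: [0.0, 0.821, 0.571, 0.0]
ft_force: [0.3, -0.2, 0.2]
finger_gap: 0.0722
finger_force: 0.0
```

```bash
python3 - <<'E'
from station import robot
from h import *
s=robot.read_state(); print(s["clock"],s["ee_pos"].round(4) if hasattr(s["ee_pos"],"round") else s["ee_pos"],(np.array(s["ee_pos"][:2])-C)@RS*1000,s["ft_force"])
d=robot.get_image("wrist"); np.savez("w2.npz",**d); cv2.imwrite("pics/w2.png",cv2.resize(d["img"][...,::-1],(800,600),interpolation=cv2.INTER_CUBIC))
E
```

```text
2.4 [0.4829 0.0518 0.0451] [6.28086454 0.17212507] [ 0.33995948 -0.22792348  0.23869417]
```

View pics/w2.png

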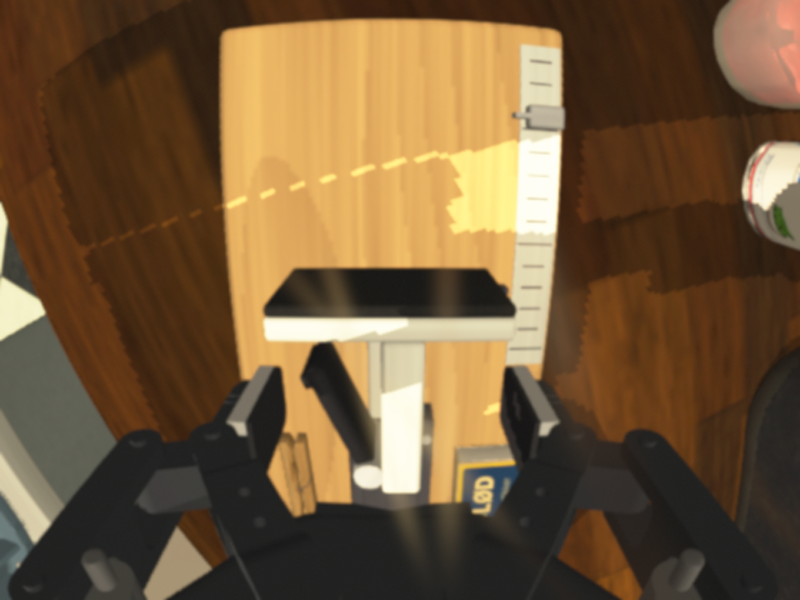

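The fingers stand astride the fin and the open lever with the pads just inboard of the foot ends. Nothing is touched yet. Next I'll draw the leg out, stopping short of the mark.

Request:
servo_tool(
  deltas=[
    [3, 0, 0, 0, 0, 0, 0.85],
    [6, 0, 0, 0, 0, 0, 0.85],
    [11, 0, 0, 0, 0, 0, 0.85],
    [17, 0, 0, 0, 0, 0, 0.85],
    [23, 0, 0, 0, 0, 0, 0.85],
    [29, 0, 0, 0, 0, 0, 0.85],
    [35, 0, 0, 0, 0, 0, 0.85],
    [41, 0, 0, 0, 0, 0, 0.85],
    [47, 0, 0, 0, 0, 0, 0.85],
    [53, 0, 0, 0, 0, 0, 0.85],
    [58, 0, 0, 0, 0, 0, 0.85],
    [62, 0, 0, 0, 0, 0, 0.85],
    [65, 0, 0, 0, 0, 0, 0.85],
    [67, 0, 0, 0, 0, 0, 0.85],
    [68, 0, 0, 0, 0, 0, 0.85],
    [68, 0, 0, 0, 0, 0, 0.85],
    [68, 0, 0, 0, 0, 0, 0.85],
  ],
)

```text
clock: 3.87
ee_pos: [0.5064, 0.115, 0.0447]
orientation: [0.0, 0.821, 0.571, -0.0]
ft_force: [-0.4, 0.0, 0.0]
finger_gap: 0.0724
finger_force: 0.0
```

```bash
python3 - <<'E'
from station import robot
from h import *
s=robot.read_state(); print(s["clock"],(np.array(s["ee_pos"][:2])-C)@RS*1000,s["ee_pos"][2],np.array(s["ft_force"])[:2]@RS)
d=robot.get_image("wrist"); np.savez("w3.npz",**d); cv2.imwrite("pics/w3full.png",d["img"][...,::-1])
t=robot.get_image("top");np.savez("t3.npz",**t)
sc=robot.get_image("scene");np.savez("s3.npz",**sc)
r=(75,115,-75,-25,8); o=ortho(d,20,*r); o=grid(o,*r)
p=px(sc,np.r_[C+RS@[.096,-.05],.02]);print("scene px",p)
u,v=p.astype(int)
a=cv2.resize(sc["img"][v-40:v+40,u-50:u+50,::-1],(400,320),interpolation=cv2.INTER_CUBIC)
cv2.imwrite("pics/o3.png",np.hstack([o,a]))
E
```

```text
3.8667 [73.70491308  0.1149829 ] 0.04467203487762049 [-0.08862427  0.34176162]
scene px [229.81140698 166.05934614]
```

View pics/o3.png

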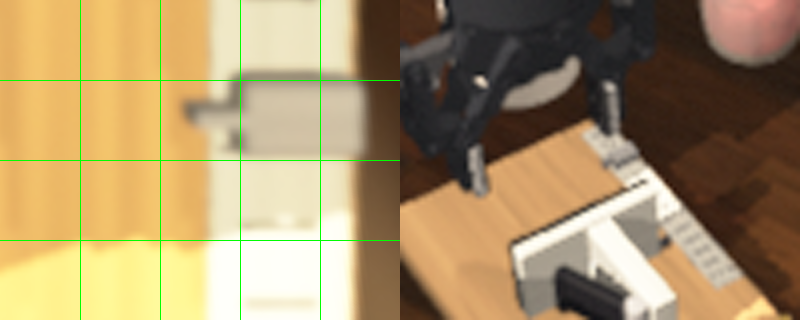

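The force is near zero and the foot has not moved: the fingers are beyond it in the scene crop. I'll check from depth where the foot and fingers really are.

```bash
python3 - <<'E'
from h import *
d=dict(np.load("s3.npz"));W=cloud(d);S=(W[...,:2]-C)@RS*1000;z=W[...,2]*1000
for lo,hi in((15,35),(35,50),(50,62),(62,75),(75,95)):
    for x0,x1 in((-60,0),(0,15),(15,40),(40,60),(60,90),(90,120)):
        m=(z>lo)&(z<hi)&(S[...,0]>x0)&(S[...,0]<x1)&(abs(S[...,1])<75)
        if m.sum()>8:
            P=S[m];print("z",lo,hi,"x",x0,x1,"n",m.sum(),"x:",np.percentile(P[:,0],[3,97]).round(),"y:",np.percentile(P[:,1],[3,50,97]).round())
im=d["img"][...,::-1]
a=cv2.resize(im[70:250,130:330],(800,720),interpolation=cv2.INTER_CUBIC)[:600]
w=cv2.imread("pics/w3full.png");b=cv2.resize(w,(400,300))
a=cv2.resize(im[80:260,150:310],(400,450),interpolation=cv2.INTER_CUBIC)
o=np.zeros((450,800,3),np.uint8);o[:,:400]=a;o[:300,400:]=b;cv2.imwrite("pics/c3.png",o)
E
```

```text
z 15 35 x -60 0 n 197 x: [-59. -27.] y: [-17.   8.  51.]
z 15 35 x 15 40 n 98 x: [18. 29.] y: [-46.  28.  43.]
z 15 35 x 90 120 n 30 x: [ 91. 102.] y: [-70. -62. -51.]
z 35 50 x -60 0 n 128 x: [-47.  -2.] y: [-7. 16. 29.]
z 35 50 x 0 15 n 22 x: [ 0. 13.] y: [ 3.  4. 33.]
z 35 50 x 15 40 n 120 x: [18. 26.] y: [-39.  12.  43.]
z 50 62 x -60 0 n 139 x: [-47.  -1.] y: [-7. 14. 29.]
z 50 62 x 0 15 n 17 x: [ 0. 13.] y: [ 4.  5. 33.]
z 50 62 x 15 40 n 115 x: [18. 25.] y: [-38.  12.  43.]
z 62 75 x -60 0 n 210 x: [-46.  -1.] y: [-9.  2. 26.]
z 62 75 x 0 15 n 51 x: [ 0. 14.] y: [-9. -1. 30.]
z 62 75 x 15 40 n 237 x: [18. 32.] y: [-38.   3.  41.]
z 75 95 x 60 90 n 104 x: [60. 81.] y: [-49. -35.  50.]
```

View pics/c3.png

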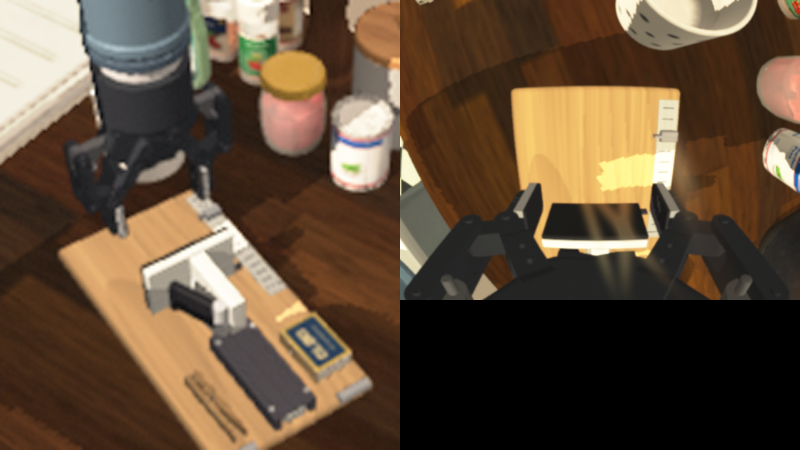

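The picture shows the leg still in, lever open and untouched, with the fingertips beyond the foot. Depth puts the fingertips at z > 75 mm, so they passed over the foot. I'll measure the fingertip height exactly.

```bash
python3 - <<'E'
from h import *
from station import robot
s=robot.read_state();print(s["ee_pos"],s["orientation"],s["joint_positions"])
for f in("s3","t3"):
    d=dict(np.load(f+".npz"));W=cloud(d);S=(W[...,:2]-C)@RS*1000;z=W[...,2]*1000
    m=(z>20)&(S[...,0]>38)&(S[...,0]<90)&(abs(S[...,1])<75)
    P=np.c_[S[m],z[m]];P=P[P[:,2].argsort()];print(f,len(P),P[:12].round().tolist())
    for sgn in(1,-1):
        Q=P[P[:,1]*sgn>0][:40];print(sgn,"tip pts",np.percentile(Q,[5,50,95],axis=0).round(1).tolist())
d=dict(np.load("w3.npz"));print("cam",-d["R"].T@d["t"])
W=None
# wrist depth on fingers: fisheye unproject
z=d["z_map"].astype(float);K=d["K"];v,u=np.indices(z.shape);a=(u-K[0,2])/K[0,0];b=(v-K[1,2])/K[1,1];r=np.hypot(a,b)+1e-9
t=np.tan(np.minimum(r,1.5))/r;P=np.stack([a*t*z,b*t*z,z],-1);W=(P-d["t"])@d["R"];S=(W[...,:2]-C)@RS*1000
for(u,v) in[(128,275),(172,265),(355,265),(385,285),(190,262),(372,262),(273,330)]:
    pass
m=(z>0)&(S[...,0]>38)&(S[...,0]<95)&(abs(S[...,1])<62)&(W[...,2]>.025)&(W[...,2]<.16)
P=np.c_[S[m],W[m][:,2]*1000];P=P[P[:,2].argsort()];print(len(P),P[:5].round(),np.percentile(P,[2,10,50],axis=0).round(1) if len(P) else 0)
E
```

```text
[0.50638292 0.1149717  0.04467158] [-1.31625490e-05  8.21074538e-01  5.70820988e-01 -5.55719208e-05] [-5.56047701e-03  2.78554472e-01  1.86719925e+00 -5.05422011e-05
  9.95944979e-01  3.50252524e-01]
s3 3375 [[69.0, 42.0, 72.0], [71.0, -37.0, 74.0], [67.0, -37.0, 74.0], [63.0, 41.0, 74.0], [78.0, -36.0, 74.0], [63.0, -37.0, 74.0], [74.0, -36.0, 75.0], [75.0, -37.0, 77.0], [61.0, -41.0, 77.0], [62.0, 39.0, 77.0], [62.0, -39.0, 77.0], [61.0, 44.0, 77.0]]
1 tip pts [[59.7, 37.0, 77.0], [62.8, 42.9, 85.7], [72.5, 50.0, 89.8]]
-1 tip pts [[60.6, -48.2, 74.4], [66.2, -36.9, 81.5], [80.6, -35.8, 87.4]]
t3 4084 [[67.0, 46.0, 80.0], [67.0, 47.0, 93.0], [66.0, 49.0, 116.0], [67.0, 47.0, 118.0], [69.0, 40.0, 119.0], [67.0, 52.0, 120.0], [70.0, 37.0, 121.0], [62.0, 45.0, 121.0], [64.0, 46.0, 121.0], [62.0, 37.0, 122.0], [65.0, 41.0, 123.0], [68.0, 48.0, 123.0]]
1 tip pts [[61.3, 37.3, 114.7], [66.7, 44.2, 124.9], [74.1, 60.8, 136.2]]
-1 tip pts [[41.4, -59.1, 392.4], [59.3, -47.9, 399.4], [83.8, -37.8, 403.5]]
cam [0.5328573  0.18653565 0.20695571]
31326 [[ 67.  37.  72.]
 [ 70.  37.  72.]
 [ 67.  37.  73.]
 [ 67. -36.  73.]
 [ 72.  37.  73.]] [[ 6.460e+01 -6.000e+01  8.250e+01]
 [ 7.050e+01 -5.590e+01  1.035e+02]
 [ 8.500e+01 -1.000e-01  1.419e+02]]
```

Scene and wrist depth agree: the tips are at z≈73 mm while the TCP reads 45 mm, so the fingers stand about 33 mm higher than the nominal tool length implies. The xy position is fine. Before going lower I'll check the palm's clearance.

```bash
python3 - <<'E'
from h import *
d=dict(np.load("s3.npz"));W=cloud(d);S=(W[...,:2]-C)@RS*1000;z=W[...,2]*1000
for y0 in range(-75,75,10):
    m=(z>70)&(S[...,0]>30)&(S[...,0]<125)&(S[...,1]>=y0)&(S[...,1]<y0+10)&(z<200)
    print("s",y0,m.sum(),np.sort(z[m])[:4].round() if m.any() else "")
for f in("w1","w3"):
    d=dict(np.load(f+".npz"))
    z=d["z_map"].astype(float);K=d["K"];v,u=np.indices(z.shape);a=(u-K[0,2])/K[0,0];b=(v-K[1,2])/K[1,1];r=np.hypot(a,b)+1e-9
    t=np.tan(np.minimum(r,1.5))/r;P=np.stack([a*t*z,b*t*z,z],-1);W=(P-d["t"])@d["R"];S=(W[...,:2]-C)@RS*1000;Z=W[...,2]*1000
    off=dict(w1=(8,1.7,149.3),w3=(73.7,.1,44.7))[f]
    for n,p in dict(padL=(178,285),padR=(372,285),palm=(274,370),palm2=(274,400),foot=(274,186)).items():
        print(f,n,S[p[1],p[0]].round(1)-off[:2],(Z[p[1],p[0]]).round(1),"rel",(Z[p[1],p[0]]-off[2]).round(1))
E
```

```text
s -75 32 [120. 121. 125. 129.]
s -65 188 [115. 117. 117. 119.]
s -55 116 [81. 82. 82. 85.]
s -45 156 [74. 74. 74. 74.]
s -35 65 [121. 124. 127. 128.]
s -25 53 [137. 138. 143. 143.]
s -15 78 [137. 138. 138. 138.]
s -5 63 [137. 138. 139. 140.]
s 5 66 [137. 137. 138. 139.]
s 15 105 [137. 139. 139. 143.]
s 25 167 [121. 123. 125. 127.]
s 35 262 [72. 74. 77. 77.]
s 45 136 [81. 83. 83. 84.]
s 55 133 [118. 118. 119. 120.]
s 65 128 [120. 122. 123. 123.]
w1 padL [10.6 37.7] 206.1 rel 56.8
w1 padR [ 11.5 -37.2] 207.7 rel 58.4
w1 palm [11.1  0.2] 249.6 rel 100.3
w1 palm2 [10.9  0.2] 260.1 rel 110.8
w1 foot [15.4  0.7] 68.1 rel -81.2
w3 padL [11.4 37.3] 102.8 rel 58.1
w3 padR [ 11.1 -37.4] 102.5 rel 57.8
w3 palm [11.7  0.3] 145.6 rel 100.9
w3 palm2 [10.6  0.3] 155.2 rel 110.5
w3 foot [27.3  0.5] 11.4 rel -33.3
```

The palm is at 137 mm and the tips at 73 mm, which matches the gripper's own dimensions. So the TCP reading is simply about 33 mm low in z. I'll lift, go back inboard of the foot, and go down to a reading of about 12 mm (true 45 mm).

Request:
servo_tool(
  deltas=[
    [0, 0, -12, 0, 0, 0, 0.85],
    [-5, -0.5, -20, 0, 0, 0, 0.85],
    [-25, -1.5, -20, 0, 0, 0, 0.85],
    [-45, -1.5, -20, 0, 0, 0, 0.85],
    [-62, -1.5, -20, 0, 0, 0, 0.85],
    [-68, -1.5, -20, 0, 0, 0, 0.85],
    [-68, -1.5, -15, 0, 0, 0, 0.85],
    [-68, -1.5, -5, 0, 0, 0, 0.85],
    [-68, -1.5, 5, 0, 0, 0, 0.85],
    [-68, -1.5, 14, 0, 0, 0, 0.85],
    [-68, -1.5, 22, 0, 0, 0, 0.85],
    [-68, -1.5, 29, 0, 0, 0, 0.85],
    [-68, -1.5, 33, 0, 0, 0, 0.85],
    [-68, -1.5, 33, 0, 0, 0, 0.85],
    [-68, -1.5, 33, 0, 0, 0, 0.85],
  ],
)

```text
clock: 5.27
ee_pos: [0.4812, 0.0521, 0.0114]
orientation: [-0.0, 0.821, 0.571, -0.0]
ft_force: [-0.3, 1.0, 0.7]
finger_gap: 0.0725
finger_force: 0.0
```

```bash
cat >> h.py <<'E'
def wcloud(d):
    z=d["z_map"].astype(float);K=d["K"];v,u=np.indices(z.shape);a=(u-K[0,2])/K[0,0];b=(v-K[1,2])/K[1,1];r=np.hypot(a,b)+1e-9
    t=np.tan(np.minimum(r,1.5))/r;P=np.stack([a*t*z,b*t*z,z],-1);W=(P-d["t"])@d["R"];W[z==0]=np.nan;return np.concatenate([(W[...,:2]-C)@RS*1000,W[...,2:]*1000],-1)
E
python3 - <<'E'
from station import robot
from h import *
s=robot.read_state(); print(s["clock"],(np.array(s["ee_pos"][:2])-C)@RS*1000,s["ee_pos"][2],s["ft_force"])
d=robot.get_image("wrist"); np.savez("w4.npz",**d); sc=robot.get_image("scene")
a=cv2.resize(sc["img"][100:260,150:310,::-1],(400,400),interpolation=cv2.INTER_CUBIC)
b=cv2.resize(d["img"][170:370,150:400,::-1],(400,320),interpolation=cv2.INTER_CUBIC)
o=np.zeros((400,800,3),np.uint8);o[:,:400]=a;o[:320,400:]=b;cv2.imwrite("pics/c4.png",o)
E
```

```text
5.2667 [5.88984501 1.8159151 ] 0.011377367084924137 [-0.34474332  1.0153476   0.69015062]
```

View pics/c4.png

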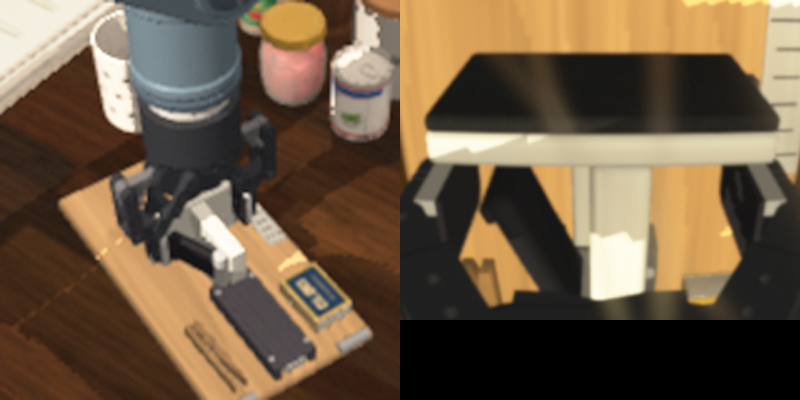

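The pads are now properly down astride fin and lever, just inboard of the foot ends, with the lever still open. I'll draw the leg out, stopping just short of the mark.

Request:
servo_tool(
  deltas=[
    [2, 0, 0, 0, 0, 0, 0.85],
    [4, 0, 0, 0, 0, 0, 0.85],
    [8, 0, 0, 0, 0, 0, 0.85],
    [13, 0, 0, 0, 0, 0, 0.85],
    [18, 0, 0, 0, 0, 0, 0.85],
    [23, 0, 0, 0, 0, 0, 0.85],
    [28, 0, 0, 0, 0, 0, 0.85],
    [33, 0, 0, 0, 0, 0, 0.85],
    [38, 0, 0, 0, 0, 0, 0.85],
    [43, 0, 0, 0, 0, 0, 0.85],
    [48, 0, 0, 0, 0, 0, 0.85],
    [53, 0, 0, 0, 0, 0, 0.85],
    [58, 0, 0, 0, 0, 0, 0.85],
    [62, 0, 0, 0, 0, 0, 0.85],
    [65, 0, 0, 0, 0, 0, 0.85],
    [67, 0, 0, 0, 0, 0, 0.85],
    [68, 0, 0, 0, 0, 0, 0.85],
    [68, 0, 0, 0, 0, 0, 0.85],
    [68, 0, 0, 0, 0, 0, 0.85],
  ],
)

```text
clock: 6.95
ee_pos: [0.5055, 0.1155, 0.0121]
orientation: [0.001, 0.821, 0.571, -0.0]
ft_force: [-2.0, -5.2, 3.7]
finger_gap: 0.0726
finger_force: 2.6
```

```bash
python3 - <<'E'
from station import robot
from h import *
s=robot.read_state(); print(s["clock"],(np.array(s["ee_pos"][:2])-C)@RS*1000,s["ee_pos"][2],np.array(s["ft_force"])[:2]@RS)
d=robot.get_image("wrist"); np.savez("w5.npz",**d)
cv2.imwrite("pics/w5.png",d["img"][...,::-1])
r=(70,120,-75,-25,8); o=grid(ortho(d,20,*r),*r)
b=cv2.resize(d["img"][...,::-1],(400,300))
u,v=fpx(d,np.r_[C+RS@[.098,-.052],.02]);u,v=int(u),int(v);print(u,v)
a=cv2.resize(d["img"][v-20:v+30,u-50:u+30,::-1],(400,250),interpolation=cv2.INTER_CUBIC)
im=np.zeros((550,800,3),np.uint8);im[:400,:400]=o;im[:300,400:]=b;im[300:,400:]=a;cv2.imwrite("pics/c5.png",im)
E
```

```text
6.95 [73.79386585  1.14136583] 0.012111220891121655 [-5.56240986  0.08285296]
377 211
```

View pics/c5.png

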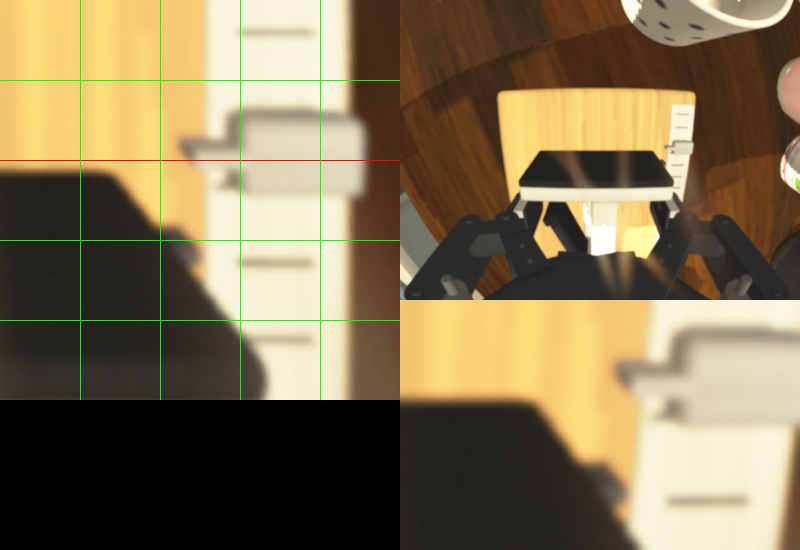

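The leg is drawn out with the spring pulling 5.6 N on the fingers and the lever still open. In the orthophoto the pointer tip is at (195,248), x≈89, and the mark tip at (182,148), about 10–12 mm further out. I'll move most of that and look again.

Request:
servo_tool(
  deltas=[
    [2, 0, 0, 0, 0, 0, 0.85],
    [5, 0, 0, 0, 0, 0, 0.85],
    [7.5, 0, 0, 0, 0, 0, 0.85],
    [9, 0, 0, 0, 0, 0, 0.85],
    [9, 0, 0, 0, 0, 0, 0.85],
    [9, 0, 0, 0, 0, 0, 0.85],
  ],
)

```text
clock: 7.5
ee_pos: [0.5086, 0.1239, 0.0121]
orientation: [0.001, 0.821, 0.571, -0.0]
ft_force: [-1.2, -4.3, 2.7]
finger_gap: 0.0723
finger_force: 2.7
```

```bash
python3 - <<'E'
from station import robot
from h import *
s=robot.read_state(); print(s["clock"],(np.array(s["ee_pos"][:2])-C)@RS*1000,s["ee_pos"][2],np.array(s["ft_force"])[:2]@RS)
d=robot.get_image("wrist"); np.savez("w6.npz",**d)
r=(85,110,-70,-40,24); o=grid(ortho(d,20,*r),*r);print(o.shape)
cv2.imwrite("pics/c6.png",o)
E
```

```text
7.5 [82.74711553  1.1411431 ] 0.012078874304197844 [-4.46621424 -0.40419181]
(600, 720, 3)
```

View pics/c6.png

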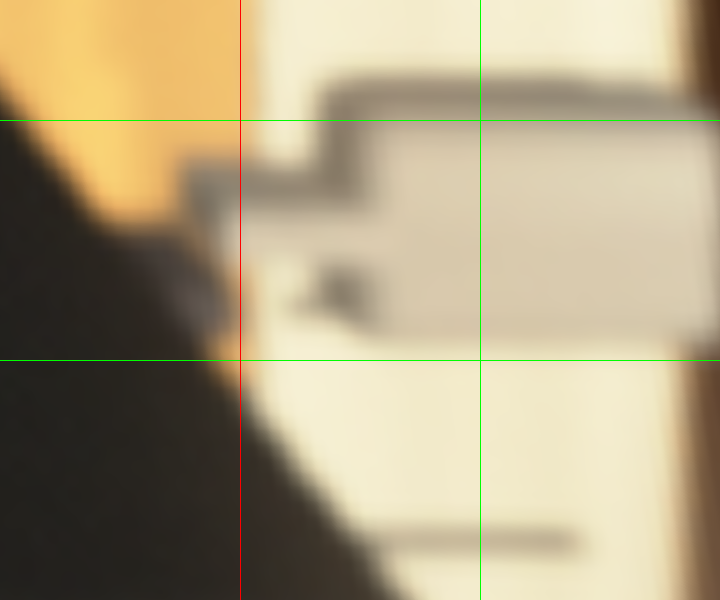

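The orthophoto (24 px/mm) shows the mark blade tip's edges at rows 157, 205 and 264 and the pointer's at about 221, 270 and 325. That leaves about 2.6 mm. I've used up my picture budget, slightly over it, so from here I'll check by numbers only.

Request:
servo_tool(
  deltas=[
    [1.3, 0, 0, 0, 0, 0, 0.85],
    [2.6, 0, 0, 0, 0, 0, 0.85],
    [2.6, 0, 0, 0, 0, 0, 0.85],
    [2.6, 0, 0, 0, 0, 0, 0.85],
  ],
)

```text
clock: 7.88
ee_pos: [0.5095, 0.1262, 0.0121]
orientation: [0.001, 0.821, 0.571, -0.0]
ft_force: [-1.8, -5.6, 2.8]
finger_gap: 0.0728
finger_force: 2.7
```

```bash
cat > chk.py <<'E'
from station import robot
from h import *
import sys
s=robot.read_state(); print("clk",s["clock"],"tcp",((np.array(s["ee_pos"][:2])-C)@RS*1000).round(2),s["ee_pos"][2].round(4),"F",(np.array(s["ft_force"])[:2]@RS).round(1),"gap",s["finger_gap"],s["finger_force"])
d=robot.get_image("wrist"); np.savez(sys.argv[1],**d)
Q=wcloud(d);z=Q[...,2]
m=(z>62)&(z<71)&(Q[...,0]>80)&(Q[...,0]<125)&(abs(Q[...,1])<46)
F=Q[m];e=F[F[:,0]>np.percentile(F[:,0],30)]
print("foot top y range",np.percentile(F[:,1],[1,99]).round(1),"x",np.percentile(F[:,0],[2,50,98]).round(1),"z",np.median(F[:,2]).round(1))
m=(z>30)&(z<66)&(Q[...,0]>40)&(Q[...,0]<84)&(Q[...,1]>13)&(Q[...,1]<34);print("lever pts",m.sum(),np.percentile(Q[m],[50,97],axis=0).round(1).tolist() if m.sum()>5 else "")
E
python3 chk.py w7.npz; python3 - <<'E'
from h import *
# characterise tip shapes: print saturation/brightness profiles along x at several y
for f in("w6","w7"):
    d=dict(np.load(f+".npz"));r=(88,104,-56,-44,4);g=cv2.cvtColor(ortho(d,20,*r),cv2.COLOR_BGR2GRAY);print(f)
    h=cv2.cvtColor(ortho(d,20,*r),cv2.COLOR_BGR2HSV)[...,1]
    for i in range(0,64,2): print(104-i/4,g[i,10:38:2].tolist(),h[i,10:38:2].tolist())
E
```

```text
clk 7.8833 tcp [85.26  1.12] 0.0121 F [-5.9 -0.2] gap 0.07281876504680428 2.725643052253872
foot top y range [-39.7  41.9] x [ 81.3 103.1 110.1] z 67.6
lever pts 2103 [[72.8, 21.0, 60.2], [83.6, 31.9, 64.7]]
w6
104.0 [193, 189, 185, 183, 183, 184, 184, 185, 194, 211, 225, 228, 218, 186] [140, 138, 135, 133, 130, 130, 129, 119, 94, 66, 51, 47, 54, 59]
103.5 [192, 183, 171, 163, 162, 164, 165, 166, 173, 191, 206, 210, 200, 170] [140, 137, 127, 115, 109, 111, 110, 104, 88, 69, 59, 57, 58, 60]
103.0 [191, 176, 157, 142, 141, 143, 144, 144, 150, 160, 169, 173, 167, 149] [142, 135, 117, 93, 79, 80, 81, 80, 73, 63, 59, 58, 60, 60]
102.5 [190, 173, 147, 128, 126, 130, 133, 133, 135, 139, 141, 144, 142, 136] [142, 136, 113, 78, 60, 59, 60, 60, 59, 56, 57, 59, 58, 60]
102.0 [186, 169, 140, 119, 116, 123, 132, 135, 136, 136, 137, 138, 139, 138] [142, 135, 113, 76, 57, 52, 52, 51, 52, 54, 55, 56, 56, 59]
101.5 [174, 158, 134, 115, 112, 123, 139, 149, 152, 153, 152, 153, 154, 155] [141, 132, 110, 80, 59, 51, 48, 51, 52, 53, 54, 54, 55, 55]
101.0 [145, 135, 124, 114, 112, 128, 153, 171, 177, 177, 
[... 6587 characters left out ...]
 38, 39, 40, 41, 42, 43, 44, 46, 47, 48, 50, 58] [52, 57, 56, 65, 59, 62, 61, 69, 68, 70, 72, 76, 73, 72]
90.5 [35, 37, 37, 39, 40, 41, 42, 42, 43, 45, 47, 49, 49, 52] [47, 46, 51, 61, 59, 58, 57, 67, 68, 61, 69, 76, 77, 73]
90.0 [36, 36, 36, 38, 39, 40, 41, 42, 44, 45, 46, 48, 48, 51] [52, 52, 52, 62, 61, 64, 62, 67, 62, 71, 70, 67, 74, 72]
89.5 [35, 36, 36, 37, 39, 40, 41, 41, 43, 45, 46, 47, 49, 50] [54, 52, 59, 64, 61, 59, 58, 62, 54, 62, 70, 72, 74, 73]
89.0 [36, 36, 37, 38, 38, 39, 40, 41, 43, 44, 45, 47, 49, 49] [59, 52, 57, 56, 56, 61, 64, 62, 65, 68, 71, 74, 74, 73]
88.5 [35, 37, 37, 37, 38, 39, 40, 42, 42, 43, 45, 46, 48, 49] [47, 51, 57, 56, 56, 61, 59, 57, 61, 65, 68, 70, 76, 77]
```

The pointer's edges are now about 0.3–0.6 mm short of the mark's. The lever is still open (y≈32) and the foot is centred on the gripper (y 1.1 for both). I'll nudge out 0.4 mm, then squeeze the lever shut while holding the pose.

Request:
servo_tool(
  deltas=[
    [0.4, 0, 0, 0, 0, 0, 0.85],
    [0.4, 0, 0, 0, 0, 0, 0.85],
    [0.4, 0, 0, 0, 0, 0, 0.75],
    [0.4, 0, 0, 0, 0, 0, 0.65],
    [0.4, 0, 0, 0, 0, 0, 0.55],
    [0.4, 0, 0, 0, 0, 0, 0.48],
    [0.4, 0, 0, 0, 0, 0, 0.42],
    [0.4, 0, 0, 0, 0, 0, 0.37],
    [0.4, 0, 0, 0, 0, 0, 0.33],
    [0.4, 0, 0, 0, 0, 0, 0.3],
    [0.4, 0, 0, 0, 0, 0, 0.27],
    [0.4, 0, 0, 0, 0, 0, 0.22],
    [0.4, 0, 0, 0, 0, 0, 0.1],
    [0.4, 0, 0, 0, 0, 0, 0],
    [0.4, 0, 0, 0, 0, 0, 0],
    [0.4, 0, 0, 0, 0, 0, 0],
    [0.4, 0, 0, 0, 0, 0, 0],
    [0.4, 0, 0, 0, 0, 0, 0],
  ],
  grip_force=50,
)

```text
clock: 9.43
ee_pos: [0.5094, 0.1265, 0.0121]
orientation: [0.0, 0.821, 0.571, -0.0]
ft_force: [-1.0, -6.0, 4.2]
finger_gap: 0.0237
finger_force: 52.9
```

```bash
python3 chk.py w8.npz; python3 - <<'E'
from h import *
for f in("w7","w8"):
    d=dict(np.load(f+".npz"));r=(96,105,-54,-44,4);g=cv2.cvtColor(ortho(d,20,*r),cv2.COLOR_BGR2GRAY);print(f)
    for i in range(0,36,2): print(105-i/4,g[i,0:36:2].tolist())
E
```

```text
clk 9.4333 tcp [85.53  1.31] 0.0121 F [-5.9 -1.2] gap 0.023740108019313613 52.92194411158562
foot top y range [-38.6  41.3] x [ 81.7 103.2 110.4] z 67.7
lever pts 39 [[76.8, 13.3, 61.2], [82.7, 15.2, 65.5]]
w7
105.0 [195, 206, 206, 201, 196, 193, 194, 194, 194, 195, 197, 197, 196, 201, 219, 233, 235, 222]
104.5 [177, 198, 202, 199, 194, 190, 190, 191, 191, 193, 194, 194, 192, 197, 215, 230, 233, 220]
104.0 [140, 174, 187, 186, 181, 178, 177, 177, 179, 181, 182, 182, 180, 184, 203, 220, 224, 211]
103.5 [94, 128, 148, 152, 149, 147, 145, 147, 152, 155, 158, 158, 158, 162, 177, 193, 197, 188]
103.0 [57, 79, 97, 105, 107, 106, 105, 111, 120, 129, 134, 136, 137, 140, 148, 158, 161, 158]
102.5 [41, 49, 59, 69, 73, 75, 78, 83, 96, 110, 121, 126, 128, 130, 133, 135, 138, 138]
102.0 [38, 40, 44, 51, 58, 62, 66, 70, 80, 95, 111, 124, 130, 132, 134, 134, 135, 136]
101.5 [38, 38, 40, 45, 52, 58, 64, 67, 72, 83, 100, 121, 138, 146, 148, 148, 148, 149]
101.0 [37, 38, 39, 42, 47, 54, 62, 69, 73, 78, 94, 121, 150, 167, 171, 173, 172, 173]
100.5 [37, 38, 38, 40, 43, 50, 61, 72, 78, 82, 93, 121, 155, 
[... 1606 characters left out ...]
 196, 196, 196]
100.0 [38, 39, 40, 42, 42, 46, 55, 70, 85, 93, 100, 120, 158, 191, 204, 206, 206, 206]
99.5 [38, 39, 39, 41, 42, 44, 49, 62, 78, 91, 104, 124, 158, 191, 208, 213, 213, 209]
99.0 [37, 38, 40, 41, 42, 42, 45, 54, 68, 88, 111, 133, 162, 192, 214, 222, 222, 215]
98.5 [37, 39, 39, 40, 40, 42, 44, 47, 59, 83, 118, 149, 172, 196, 218, 227, 227, 217]
98.0 [36, 38, 38, 40, 41, 41, 43, 45, 52, 74, 117, 157, 181, 199, 217, 223, 215, 199]
97.5 [37, 37, 39, 40, 40, 41, 42, 44, 47, 61, 98, 142, 177, 200, 216, 218, 202, 180]
97.0 [36, 37, 38, 40, 40, 40, 42, 43, 46, 51, 73, 111, 154, 191, 215, 222, 210, 193]
96.5 [36, 37, 38, 39, 41, 41, 41, 43, 45, 47, 55, 79, 119, 170, 211, 230, 229, 225]
```

The gap is 23.7 mm against the 24 mm thickness of fin plus closed lever, at 53 N grip, so the lever is closed. Pointer and mark edges coincide (103.53 and 103.55), and the 5.9 N spring pull is being held steadily. I'll hand it in.

```bash
python3 -c "
from station import robot
print(robot.sign_off())"
```

```text
the job is handed in; nothing more can be done
None
```

The job is handed in, with the leg held at the steel mark (pointer within about 0.3 mm by my measurement) and the cam lever squeezed shut at 53 N; the first draw passed over the foot without moving it, and I viewed 11 pictures, one over the limit of 10.

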